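# Charge the steel grinding jar for the planetary mill

## Task

Two grinding sets have been washed and left to dry: charge the dark grey steel one for the mill. Put all three steel balls into the steel jar, then close it with the steel lid, seated fully home. Leave the white zirconia balls and lid where they are, and put nothing in the white jar.

Things in the scene. Friction and masses are not known exactly. Their poses are not given: they have to be found in the camera images.
- jar_steel: The target: open round grinding jar of dark grey steel with a black rubber foot, outside 120 mm (126 at the foot), bore 104, 72 high, flat floor 16 above the bench, so 56 deep; the fingers can go in with a ball. Heavy, it does not move. Origin: centre of its underside, on the bench; z up along its axis.
- jar_white: Look-alike of the same shape and size in white zirconia, also open and immovable; it stays empty. Origin: centre of its underside, z up.
- lid_steel: Loose dark grey steel lid, black knob, right way up on the bench, 0.7 kg. Origin: centre of its underside, z up. Heights above it: stepped spigot 0-9 mm (86 mm across, 96 from 5 mm up; drops into the bore), flange 9-18 (116 across), thin neck, round knob 24-44 (28 across; grip it from above). Home on the jar, the flange lies on the rim and the origin is 63 mm above the bench.
- lid_white: Look-alike lid of the same shape and size in white zirconia with a black knob, loose on the bench; it stays where it is. Origin: centre of its underside, z up.
- ball_steel_1: Dark grey steel grinding ball, 30 mm diameter, 110 g; origin its centre. It starts in a hole of one of two fixed blue drip racks (boards 60 x 190 mm, long side roughly along y, top 20 mm above the bench, three 18 mm square holes 65 mm apart), its centre 32 mm above the bench. Six balls are mixed over the six holes.
- ball_steel_2: Second steel ball, the same as ball_steel_1.
- ball_steel_3: Third steel ball, the same as ball_steel_1.
- ball_white_1: Look-alike: white zirconia grinding ball, 30 mm diameter, 85 g, in a hole of the drip racks; it stays there. Origin: its centre.
- ball_white_2: Second white ball, the same as ball_white_1; it stays in its hole.
- ball_white_3: Third white ball, the same as ball_white_1; it stays in its hole.
There are look-alikes about, which are no part of the job. What is shaped like the lid_steel but brown or red is not meant.

How it is judged:
By the outcome, as a careful person would: the job done as asked, in the order asked, and still so for the second after the job is handed in, with the robot touching nothing.
It also fails if it takes over 99 s, if anything falls off the work surface, if the arm or the gripper's body presses on something with over 40 N, if the wrist force passes 120 N, or if a joint passes its speed limit or range.

## Robot

A 6-joint arm with a two-finger parallel gripper is mounted at the origin on the work surface. World frame = base frame: x ahead of the robot, y to its left, z up, the work surface at z = 0. Lengths are in m, angles in rad, forces in N, time in s.
With the tool pointing down it reaches from about 0.35 to 0.85 m from the base axis. Payload 8.1 kg.
Tool frame: the origin (TCP) lies at the very end of the fingers, on their centre line; the grasp point (between the pads) lies 19 mm behind it; z points along the fingers, y is the line along which they close (so a half turn about z gives the same grasp; the last joint's range is limited). The gripper opens to 93 mm and grips with 3 to 60 N. Pads are 15 mm wide; open, the fingers measure 128 mm over their backs; the gripper's body (75 mm by 188 mm) begins 65 mm behind the grasp point.
Start: joints at [-1.404, 0.13, 1.488, -0, 1.523, -0.085], TCP at [0.15, -0.581, 0.219] pointing down, gripper open.
Joint ranges: [-2.96, 2.96], [-0.89, 2.26], [0.02, 2.5], [-1.34, 4.48], [0, 2.73], [-2.66, 2.66]. Speed limits (rad/s): [2.39, 2.39, 2.79, 3.14, 3.14, 3.14].

## Interface

Orientations are given as a rotation vector (axis times angle).
In Python, from plant import read_state, eyes, workorder gives the robot as it stands. The module is installed in compiled form; this text tells all that it offers.
- The arm moves only by the tool play_rows, never from a script. Its argument "targets" is one flat list of numbers, 4 for each row, row after row: the shift along the tool's x, y, z in cm, then the turn about the tool's z in degrees. In form: [dx, dy, dz, roll, dx, dy, dz, roll, ...]. A call has 1 to 8 rows; each row is the pose to reach, as a shift and turn from the pose commanded when the call began, along the tool's axes at that moment; what a row does not reach only later rows make up. A row lasts 1/12 s, in which the tool goes at most 41.7 mm and 7.16 degrees, less where a joint would pass 70% of its speed; a pose out of reach is approached as far as the arm can. A call with a gripper value outside its range is refused whole. "grip" is the finger opening in cm, from 0 to 9.3, set as the call begins (left out, the last holds). The fingers move at their own pace and stop on an object; "grip_force" is the grip in N (left out, the last holds). Time passes only in rows, so rows that repeat a pose let the fingers close. It gives the time, the measured TCP pose, the force, the opening and the grip force at its end, in the units of the state.
- read_state(): the state, without advancing time (a new reading comes with each control period).
- eyes.read_camera(name): name is "side" or "top" or "wrist"; returns a dict with "image" (480x640x3 uint8, red, green, blue), "vfov" (degrees; the focal length in pixels is half the picture's height over the tangent of half this angle, whatever the lens; pixels are square), "cx", "cy" (the principal point, pixels), "cam_to_world" (4x4, takes a point from camera to world coordinates); the wrist camera has in their place "T_tool_cam" (4x4, takes a point from camera to tool coordinates, whose origin is the TCP and whose axes are the flange's). Camera axes: x right, y up, looking along -z (the intrinsics and any distortion apply to the point x, -y, -z); pixel columns grow to the right and rows downward; lengths in m; the calibration is good to about 2 mm. A picture is of the moment at which its call begins: read the wrist's pose just before it. There is no depth.
- workorder.close_job(): hands the job in; it is judged then, once.
The state is a dict: "t": time; "q": joint angles; "dq": joint speeds; "joint_torque": joint torques, N m; "tool_pos": TCP position; "orientation": TCP orientation; "force": force on the tool from outside, world axes, zero at the start; "wrist_torque": the same for the moment, N m; "opening": finger opening in m; "gripper_force": force on a finger pad.
Only numpy, scipy, OpenCV 4.12 (cv2) and the standard library are available. Lean on these libraries where they do the work, as an engineer would, in place of code of your own. Each camera call takes 0.05 s, during which the arm holds its last target. There are 200 camera calls.

## Working session

There is one attempt and no reset: what is moved stays moved. The work goes in short steps, Python scripts to look and compute and a tool call to move; the robot and the scene stay as the last step left them, time stands still between calls to the robot, and variables do not carry over. Pictures are saved under pics/ and viewed, at most 14 in all, crops included, and the job is handed in when it is done.

Besides the shell and the picture viewer there is one more tool, called after "Emit:" as a command line: name --argument value ..., lists and objects as JSON in quotes. play_rows: Moves the arm, as the interface text tells. Its arguments: {"type":"object","properties":{"targets":{"type":"array"},"grip":{"type":"number"},"grip_force":{"type":"number"}},"required":["targets"]}

```bash
mkdir -p pics
cat > h.py <<'E'
import numpy as np, cv2
from scipy.spatial.transform import Rotation as R
from plant import read_state, eyes, workorder
def cam(n):
    s=read_state(); c=eyes.read_camera(n)
    if n=="wrist":
        T=np.eye(4);T[:3,:3]=R.from_rotvec(s["orientation"]).as_matrix();T[:3,3]=s["tool_pos"]
        c["cam_to_world"]=T@np.array(c["T_tool_cam"])
    c["f"]=240/np.tan(np.radians(c["vfov"])/2); return c
def save(c,n): cv2.imwrite("pics/"+n+".png",c["image"][:,:,::-1])
def ray(c,u,v,z):
    T=np.array(c["cam_to_world"]); d=T[:3,:3]@np.array([(u-c["cx"])/c["f"],-(v-c["cy"])/c["f"],-1])
    o=T[:3,3]; return o+d*(z-o[2])/d[2]
def proj(c,p):
    T=np.linalg.inv(np.array(c["cam_to_world"])); q=T@np.append(p,1); return c["cx"]+c["f"]*q[0]/-q[2], c["cy"]-c["f"]*q[1]/-q[2]
def totool(p):
    s=read_state(); return R.from_rotvec(s["orientation"]).as_matrix().T@(np.array(p)-s["tool_pos"])*100
E
python3 - <<'E'
from h import *
for n in("top","side","wrist"):
    c=cam(n);save(c,n+"0");print(n,{k:(np.round(v,3).tolist()) for k,v in c.items() if k!="image"})
s=read_state();print(s["t"],s["orientation"],R.from_rotvec(s["orientation"]).as_matrix().round(3))
E
```

```text
top {'vfov': 50.92, 'cx': 322.097, 'cy': 238.536, 'cam_to_world': [[0.006, 0.985, -0.17, 0.161], [-1.0, 0.009, 0.018, -0.091], [0.019, 0.17, 0.985, 1.4], [0.0, 0.0, 0.0, 1.0]], 'f': 504.081}
side {'vfov': 46.625, 'cx': 314.91, 'cy': 230.548, 'cam_to_world': [[-0.8, 0.373, -0.47, -0.144], [-0.6, -0.467, 0.65, 0.684], [0.023, 0.802, 0.597, 0.788], [0.0, 0.0, 0.0, 1.0]], 'f': 556.935}
wrist {'vfov': 63.206, 'cx': 324.305, 'cy': 241.247, 'T_tool_cam': [[-0.001, 0.971, 0.239, 0.066], [1.0, 0.001, 0.001, 0.0], [0.0, 0.239, -0.971, -0.166], [0.0, 0.0, 0.0, 1.0]], 'cam_to_world': [[0.248, 0.941, 0.231, 0.214], [-0.969, 0.241, 0.057, -0.564], [-0.002, -0.238, 0.971, 0.384], [0.0, 0.0, 0.0, 1.0]], 'f': 390.07}
0.15 [-3.11534161e+00 -3.94287339e-01  7.79833829e-05] [[ 0.968  0.249 -0.   ]
 [ 0.249 -0.968  0.001]
 [ 0.    -0.001 -1.   ]]
```

View pics/top0.png

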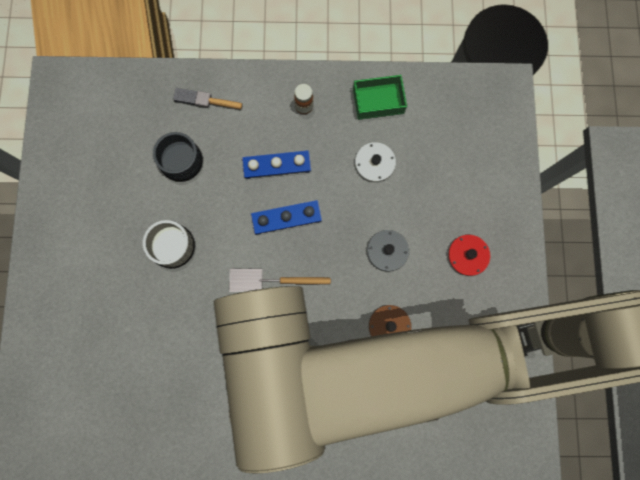

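View pics/side0.png

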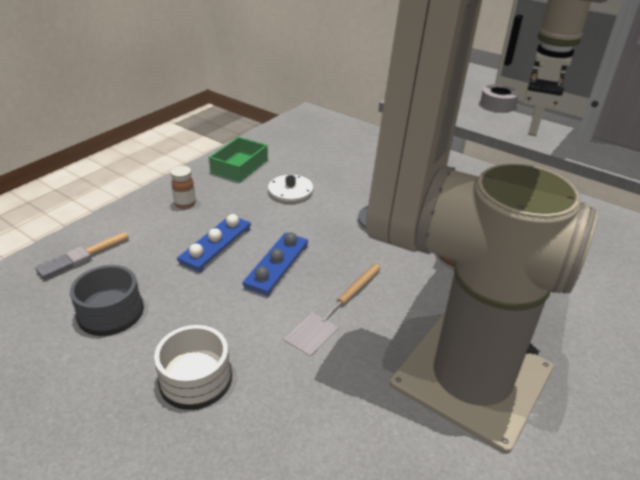

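The top view shows the dark balls at (263,221), (286,216) and (309,212) in the near rack, and the white balls in the far rack at (253,164), (276,162) and (299,160). Jar candidates are dark (178,156) and white (168,244). Lid candidates are grey (388,250), white (375,161), red (469,255) and brown (390,325); the grey one fits lid_steel. I'll measure these and confirm with one enlarged crop.

Run:
```python
from h import *
c=cam("top");im=c["image"]
cv2.imwrite("pics/crop0.png",cv2.resize(im[130:290,140:440],(800,427),interpolation=cv2.INTER_CUBIC)[:,:,::-1])
hsv=cv2.cvtColor(im,cv2.COLOR_RGB2HSV);v=hsv[:,:,2]
def blobs(m,x0,y0,x1,y1,amin):
    k=np.zeros_like(m);k[y0:y1,x0:x1]=m[y0:y1,x0:x1]
    for q in cv2.findContours(k,cv2.RETR_EXTERNAL,cv2.CHAIN_APPROX_NONE)[0]:
        if cv2.contourArea(q)>amin: yield cv2.minEnclosingCircle(q)
dark=((v<75)*255).astype(np.uint8)
for nm,a,z in(("ball",(250,200,322,235,25),.032),("jar",(145,125,210,190,800),.072),("knob",(375,238,402,262,20),.044)):
    for (u,w),r in blobs(dark,*a): print(nm,round(u,1),round(w,1),round(r,1),ray(c,u,w,z).round(4))
blue=((hsv[:,:,0]>105)&(hsv[:,:,0]<130)&(hsv[:,:,1]>150)).astype(np.uint8)*255
for q in cv2.findContours(blue,cv2.RETR_EXTERNAL,cv2.CHAIN_APPROX_SIMPLE)[0]:
    if cv2.contourArea(q)>300:
        b=cv2.boxPoints(cv2.minAreaRect(q)); print("rack",[ray(c,*p,.02)[:2].round(3).tolist() for p in b])
print(ray(c,388,250,.018),ray(c,375,161,.018),ray(c,168,244,.072), ray(c,178,150,.072))
```

```text
ball 262.7 220.5 4.5 [0.4471 0.0493 0.032 ]
jar 178.1 157.1 25.0 [0.6134 0.2807 0.072 ]
knob 387.8 248.8 5.9 [ 0.369  -0.2944  0.044 ]
rack [[0.47, 0.084], [0.509, -0.099], [0.451, -0.111], [0.412, 0.071]]
rack [[0.633, 0.113], [0.655, -0.072], [0.595, -0.079], [0.573, 0.105]]
[ 0.36952922 -0.29883594  0.018     ] [ 0.62704893 -0.2658192   0.018     ] [0.37261016 0.29450186 0.072     ] [0.63388558 0.28218087 0.072     ]
```

View pics/crop0.png

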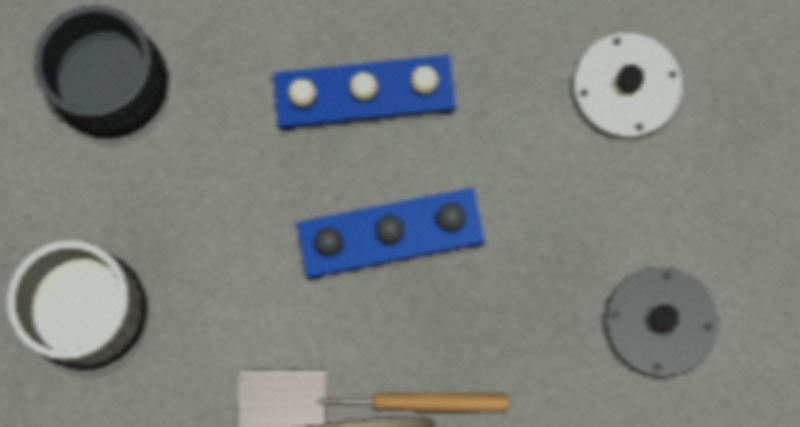

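The crop confirms three dark steel balls in the near rack, the dark jar, and the grey lid with a black knob at crop (662,320). The ball-to-rack geometry matches the 65 mm pitch, so I'll set out.

Emit:
play_rows --targets '[22,-23.6,2,-44,22,-23.6,2,-44,22,-23.6,2,-44,22,-23.6,2,-44,22,-23.6,2,-44,22,-23.6,2,-44,22,-23.6,2,-44,22,-23.6,2,-44]' --grip 5.5 --grip_force 15

```text
t: 0.87
tool_pos: [0.3045, -0.295, 0.1983]
orientation: [-2.74, -1.536, -0.001]
force: [0.2, -0.3, 0.8]
opening: 0.0553
gripper_force: 0.0
```

```bash
cat >> h.py <<'E'
def go(x,y,z,ang=None):
    # tool shift in cm and roll (tool y world angle target, deg, mod 180)
    s=read_state();M=R.from_rotvec(s["orientation"]).as_matrix();a=np.degrees(np.arctan2(M[1,1],M[0,1]))
    r=0 if ang is None else -((ang-a+90)%180-90)
    print("t",round(s["t"],2),"pos",np.round(s["tool_pos"],4),"yang",a.round(1),"open",round(s["opening"],4),"F",np.round(s["force"],1),"q6",round(s["q"][5],2),"-> ",totool([x,y,z]).round(2),"roll",round(r,1))
E
python3 -c "
from h import *
go(.4605,-.0137,.16,12)"
```

```text
t 0.87 pos [ 0.3045 -0.295   0.1983] yang -31.4 open 0.0553 F [ 0.2 -0.3  0.8] q6 -0.34 ->  [32.13 -1.36  3.85] roll -43.4
```

Emit:
play_rows --targets '[32.1,-1.4,3.8,-43.4,32.1,-1.4,3.8,-43.4,32.1,-1.4,3.8,-43.4,32.1,-1.4,3.8,-43.4,32.1,-1.4,3.8,-43.4,32.1,-1.4,3.8,-43.4,32.1,-1.4,3.8,-43.4,32.1,-1.4,3.8,-43.4]'

```text
t: 1.53
tool_pos: [0.4606, -0.0139, 0.1603]
orientation: [-1.978, -2.441, -0.001]
force: [-0.3, -1.0, -0.2]
opening: 0.0548
gripper_force: 0.0
```

Emit:
play_rows --targets '[0,0,0,0,0,0,0,0]'

```text
t: 1.7
tool_pos: [0.4598, -0.0153, 0.1601]
orientation: [-1.975, -2.441, 0.001]
force: [0.2, 0.0, -0.5]
opening: 0.0548
gripper_force: 0.0
```

```bash
python3 -c "
from h import *
go(.4605,-.0137,.16,12)
c=cam('wrist');save(c,'w1')
for p in((.447,.050,.032),(.4605,-.0137,.032),(.474,-.077,.032)):print(np.round(proj(c,p)))"
```

```text
t 1.7 pos [ 0.4598 -0.0153  0.1601] yang 12.0 open 0.0548 F [ 0.2  0.  -0.5] q6 -0.35 ->  [0.15 0.1  0.01] roll 0.0
[325. 144.]
[325. 231.]
[325. 309.]
```

View pics/w1.png

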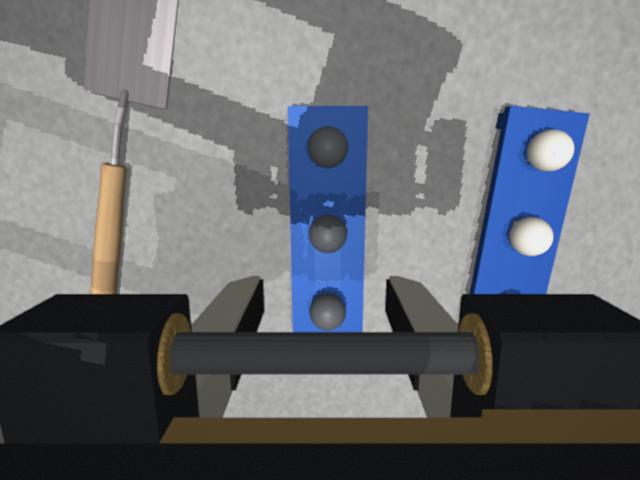

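The wrist view shows the steel balls at (328,147), (328,233) and (328,311), about 2 mm from prediction. I'll descend on the middle ball with that correction.

Emit:
play_rows --targets '[0,0.3,4,0,0,0.3,8,0,0,0.3,11,0,0,0.3,12.6,0,0,0.3,13.6,0,0,0.3,13.6,0]'

```text
t: 2.25
tool_pos: [0.4608, -0.0173, 0.0226]
orientation: [-1.981, -2.434, 0.003]
force: [0.1, 0.1, 0.4]
opening: 0.0552
gripper_force: 0.0
```

Emit:
play_rows --targets '[0,0,0,0,0,0,0,0,0,0,0,0,0,0,0,0,0,0,0,0,0,0,0,0]' --grip 2.5 --grip_force 20

```text
t: 2.75
tool_pos: [0.4631, -0.0166, 0.0257]
orientation: [1.98, 2.438, -0.001]
force: [-4.2, -1.7, 5.7]
opening: 0.0289
gripper_force: 20.0
```

Emit:
play_rows --targets '[0,0,-2,0,0,0,-6,0,0,0,-10,0,0,0,-10,0]'

```text
t: 3.08
tool_pos: [0.468, -0.0169, 0.1336]
orientation: [1.973, 2.43, 0.01]
force: [0.4, -0.3, -0.4]
opening: 0.0288
gripper_force: 20.0
```

```bash
python3 -c "
from h import *
go(.624,.288,.16)
c=cam('wrist');save(c,'w2')"
```

```text
t 3.08 pos [ 0.468  -0.0169  0.1336] yang 11.8 open 0.0288 F [ 0.4 -0.3 -0.4] q6 -0.35 ->  [26.62 21.56 -2.49] roll 0
```

Emit:
play_rows --targets '[26.6,21.6,-2.5,0,26.6,21.6,-2.5,0,26.6,21.6,-2.5,0,26.6,21.6,-2.5,0,26.6,21.6,-2.5,0,26.6,21.6,-2.5,0,26.6,21.6,-2.5,0,26.6,21.6,-2.5,0]'

```text
t: 3.8
tool_pos: [0.6149, 0.2812, 0.1473]
orientation: [-1.98, -2.438, 0.002]
force: [0.9, 0.4, -0.7]
opening: 0.0288
gripper_force: 20.0
```

```bash
python3 -c "
from h import *
go(.624,.288,.16)
c=cam('wrist');save(c,'w3');print(proj(c,(.624,.288,.072)))"
```

```text
t 3.8 pos [0.6149 0.2812 0.1473] yang 11.8 open 0.0288 F [ 0.9  0.4 -0.7] q6 0.15 ->  [ 0.48  1.03 -1.28] roll 0
(np.float64(339.6815178474687), np.float64(243.84990270632193))
```

View pics/w3.png

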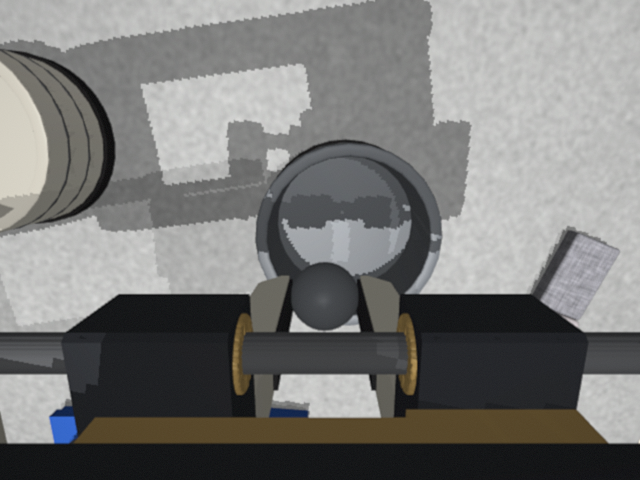

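Wrist view: the ball is held at (325,296), and the steel jar rim is centred at about (349,235), roughly 6 mm from my estimate. The white jar is far left.

Emit:
play_rows --targets '[0.6,1.6,-0.4,0,0.6,1.6,-0.4,0,0.6,1.6,-0.4,0]'

```text
t: 4.1
tool_pos: [0.6291, 0.2885, 0.1513]
orientation: [-1.979, -2.439, 0.003]
force: [-0.1, -1.5, -0.9]
opening: 0.0285
gripper_force: 20.0
```

Run:
```python
from h import *
go(.628,.294,.056)
im=cv2.imread('pics/w3.png')
c=cam('wrist');save(c,'w4')
t=cam('top')
# rim fit by ring samples: radial edge search around predicted rim (top view)
def fit(c,p0,z,rad,n=90,band=14):
    g=cv2.GaussianBlur(cv2.cvtColor(c["image"],cv2.COLOR_RGB2GRAY),(3,3),0).astype(float);P=[]
    for a in np.linspace(0,2*np.pi,n,endpoint=False):
        rs=np.linspace(rad-band/1000,rad+band/1000,57);v=[]
        for r in rs:
            u,w=proj(c,(p0[0]+r*np.cos(a),p0[1]+r*np.sin(a),z))
            v.append(g[int(round(w)),int(round(u))] if 0<=u<639 and 0<=w<290 else np.nan)
        d=np.gradient(np.array(v))
        if np.isnan(d).any(): continue
        i=np.argmax(d);r=rs[i]
        P.append((p0[0]+r*np.cos(a),p0[1]+r*np.sin(a)))
    P=np.array(P)
    for _ in range(6):
        A=np.c_[2*P,np.ones(len(P))];s=np.linalg.lstsq(A,(P**2).sum(1),rcond=None)[0];r=np.sqrt(s[2]+s[0]**2+s[1]**2)
        e=abs(np.hypot(*(P-s[:2]).T)-r);k=e<max(.0015,1.5*np.median(e))
        if k.all():break
        P=P[k]
    return s[:2].round(4),r.round(4),len(P)
print("top",fit(t,(.628,.294),.072,.06)); print("wr",fit(c,(.628,.294),.072,.06))
```

```text
t 4.1 pos [0.6291 0.2885 0.1513] yang 11.9 open 0.0285 F [-0.1 -1.5 -0.9] q6 0.15 ->  [0.56 0.02 9.53] roll 0
top (array([0.6305, 0.2931]), np.float64(0.0539), 28)
wr (array([0.6273, 0.2994]), np.float64(0.0548), 29)
```

View pics/w4.png

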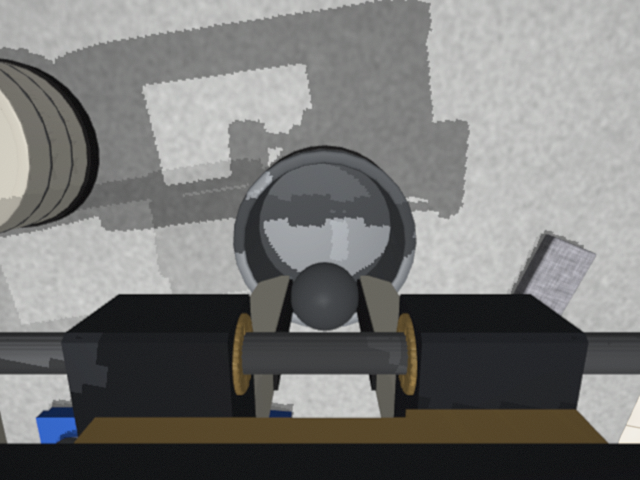

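The rim spans columns 234 to 416 and rows 150 to 327, so the jar is about 7.5 mm ahead in tool x, at roughly (0.6275, 0.296). I'll lower into the bore and release.

Emit:
play_rows --targets '[0.75,0,1,0,0.75,0,4,0,0.75,0,7,0,0.75,0,9.4,0,0.75,0,9.6,0,0.75,0,9.6,0,0.75,0,9.6,0]'

```text
t: 4.78
tool_pos: [0.6284, 0.2959, 0.0583]
orientation: [1.981, 2.438, 0.002]
force: [0.2, 0.3, -0.3]
opening: 0.0289
gripper_force: 20.0
```

Emit:
play_rows --targets '[0,0,0,0,0,0,0,0,0,0,0,0,0,0,0,0]' --grip 4.2

```text
t: 5.12
tool_pos: [0.6289, 0.2961, 0.0585]
orientation: [1.98, 2.438, 0.003]
force: [-0.1, -0.3, -0.1]
opening: 0.0418
gripper_force: 0.0
```

Emit:
play_rows --targets '[0,0,-3,0,0,0,-7,0,0,0,-10,0,0,0,-10,0]'

```text
t: 5.45
tool_pos: [0.6323, 0.2975, 0.1671]
orientation: [1.976, 2.433, 0.019]
force: [1.3, 1.0, 0.9]
opening: 0.0419
gripper_force: 0.0
```

```bash
python3 -c "
from h import *
go(.4763,-.078,.1)
c=cam('wrist');save(c,'w5')"
```

```text
t 5.45 pos [0.6323 0.2975 0.1671] yang 11.8 open 0.0419 F [1.3 1.  0.9] q6 0.16 ->  [-33.57 -23.05   6.33] roll 0
```

View pics/w5.png

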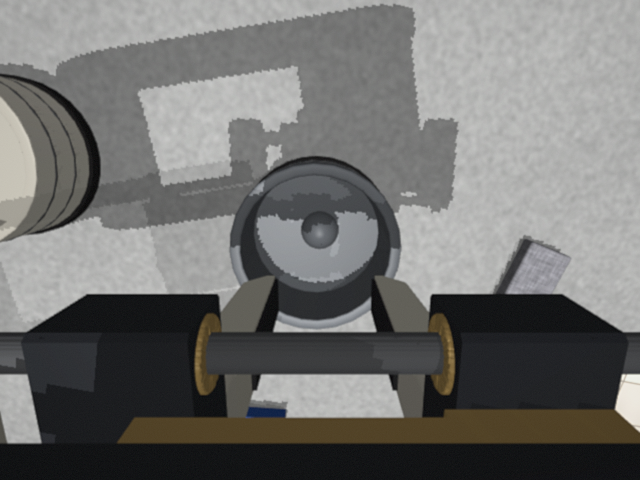

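Ball 1 lies on the jar floor at (319,230). Next is the ball at (0.476, -0.078).

Emit:
play_rows --targets '[-33.6,-23,5,0,-33.6,-23,5,0,-33.6,-23,5,0,-33.6,-23,5,0,-33.6,-23,5,0,-33.6,-23,5,0,-33.6,-23,5,0,-33.6,-23,5,0]' --grip 5.5

```text
t: 6.17
tool_pos: [0.4993, -0.0112, 0.1151]
orientation: [-1.98, -2.438, 0.001]
force: [-0.8, -0.3, -0.1]
opening: 0.0548
gripper_force: 0.0
```

```bash
python3 -c "
from h import *
go(.4763,-.078,.1,12)"
```

```text
t 6.17 pos [ 0.4993 -0.0112  0.1151] yang 11.8 open 0.0548 F [-0.8 -0.3 -0.1] q6 -0.33 ->  [-6.07 -3.62  1.51] roll -0.2
```

Emit:
play_rows --targets '[-6,-3.6,1,0,-6,-3.6,1,0,-6,-3.6,1,0,-6,-3.6,1,0]'

```text
t: 6.5
tool_pos: [0.4769, -0.077, 0.1052]
orientation: [-1.984, -2.434, 0.001]
force: [-0.6, 1.3, -0.3]
opening: 0.0551
gripper_force: 0.0
```

```bash
python3 -c "
from h import *
go(.4763,-.078,.0235,12)
c=cam('wrist');save(c,'w6');print(proj(c,(.4763,-.078,.032)))
g=cv2.cvtColor(c['image'],cv2.COLOR_RGB2HSV)
m=((g[:290,:,1]<70)&(g[:290,:,2]<95)).astype(np.uint8)
for q in cv2.findContours(m,0,1)[0]:
  if cv2.contourArea(q)>400: print(cv2.minEnclosingCircle(q))"
```

```text
t 6.5 pos [ 0.4769 -0.077   0.1052] yang 11.6 open 0.0551 F [-0.6  1.3 -0.3] q6 -0.47 ->  [-0.09 -0.06  8.17] roll -0.4
(np.float64(322.3611326084255), np.float64(253.34342700682436))
((322.0347595214844, 254.05519104003906), 22.607290267944336)
((320.0, 28.61206817626953), 29.45600700378418)
((59.5, 69.97142791748047), 70.11608123779297)
```

Ball measured at (322,254), which matches the prediction.

Emit:
play_rows --targets '[-0.1,0,4,0,-0.1,0,7,0,-0.1,0,8,0,-0.1,0,8,0,-0.1,0,8,0]'

```text
t: 6.97
tool_pos: [0.4783, -0.0759, 0.0265]
orientation: [-1.978, -2.439, 0.0]
force: [0.5, 0.4, 0.1]
opening: 0.0548
gripper_force: 0.0
```

Emit:
play_rows --targets '[0,0,0,0,0,0,0,0,0,0,0,0,0,0,0,0,0,0,0,0]' --grip 2.5

```text
t: 7.38
tool_pos: [0.4763, -0.0775, 0.0268]
orientation: [-1.979, -2.437, 0.006]
force: [-13.4, -2.7, 11.9]
opening: 0.0291
gripper_force: 20.0
```

Emit:
play_rows --targets '[0,0,-2,0,0,0,-6,0,0,0,-11,0,0,0,-12,0]'

```text
t: 7.72
tool_pos: [0.4806, -0.0775, 0.1523]
orientation: [1.977, 2.433, 0.004]
force: [0.8, -0.6, 0.3]
opening: 0.0292
gripper_force: 20.0
```

```bash
python3 -c "
from h import *
go(.628,.296,.145,12)"
```

```text
t 7.72 pos [ 0.4806 -0.0775  0.1523] yang 11.8 open 0.0292 F [ 0.8 -0.6  0.3] q6 -0.47 ->  [33.54 22.07  0.77] roll -0.2
```

Held (opening 29 mm). Carry it to the jar.

Emit:
play_rows --targets '[33.5,22,0.5,0,33.5,22,0.5,0,33.5,22,0.5,0,33.5,22,0.5,0,33.5,22,0.5,0,33.5,22,0.5,0,33.5,22,0.5,0,33.5,22,0.5,0]'

```text
t: 8.38
tool_pos: [0.6008, 0.2355, 0.1426]
orientation: [1.98, 2.438, 0.001]
force: [0.2, 0.2, -0.8]
opening: 0.029
gripper_force: 20.0
```

```bash
python3 -c "
from h import *
go(.628,.296,.145,12)"
```

```text
t 8.38 pos [0.6008 0.2355 0.1426] yang 11.8 open 0.029 F [ 0.2  0.2 -0.8] q6 0.09 ->  [ 5.36  3.91 -0.24] roll -0.2
```

Emit:
play_rows --targets '[5.3,3.9,0,0,5.3,3.9,0,0,5.3,3.9,0,0,5.3,3.9,0,0]'

```text
t: 8.72
tool_pos: [0.6275, 0.2946, 0.1417]
orientation: [-1.978, -2.44, 0.001]
force: [0.1, -1.3, -1.4]
opening: 0.0287
gripper_force: 20.0
```

```bash
python3 -c "
from h import *
go(.628,.296,.056,12)"
```

```text
t 8.72 pos [0.6275 0.2946 0.1417] yang 11.9 open 0.0287 F [ 0.1 -1.3 -1.4] q6 0.16 ->  [0.13 0.09 8.57] roll -0.1
```

Emit:
play_rows --targets '[0.1,0.1,3,0,0.1,0.1,6,0,0.1,0.1,8.3,0,0.1,0.1,8.3,0,0.1,0.1,8.3,0]'

```text
t: 9.13
tool_pos: [0.6271, 0.2928, 0.0581]
orientation: [-1.981, -2.436, 0.005]
force: [0.7, 0.2, -1.0]
opening: 0.029
gripper_force: 20.0
```

Emit:
play_rows --targets '[0,0,0,0,0,0,0,0,0,0,0,0,0,0,0,0]' --grip 4.2

```text
t: 9.47
tool_pos: [0.6295, 0.2948, 0.0612]
orientation: [1.98, 2.437, 0.004]
force: [0.1, 0.4, -0.3]
opening: 0.0416
gripper_force: 0.0
```

Emit:
play_rows --targets '[0,0,-3,0,0,0,-7,0,0,0,-10,0,0,0,-10,0]'

```text
t: 9.8
tool_pos: [0.6327, 0.2962, 0.1697]
orientation: [1.976, 2.433, 0.019]
force: [1.0, -0.2, 1.8]
opening: 0.0419
gripper_force: 0.0
```

```bash
python3 -c "
from h import *
go(.4492,.0485,.11,12)
c=cam('wrist');save(c,'w7')"
```

```text
t 9.8 pos [0.6327 0.2962 0.1697] yang 11.8 open 0.0419 F [ 1.  -0.2  1.8] q6 0.16 ->  [-20.49 -23.12   5.6 ] roll -0.2
```

View pics/w7.png

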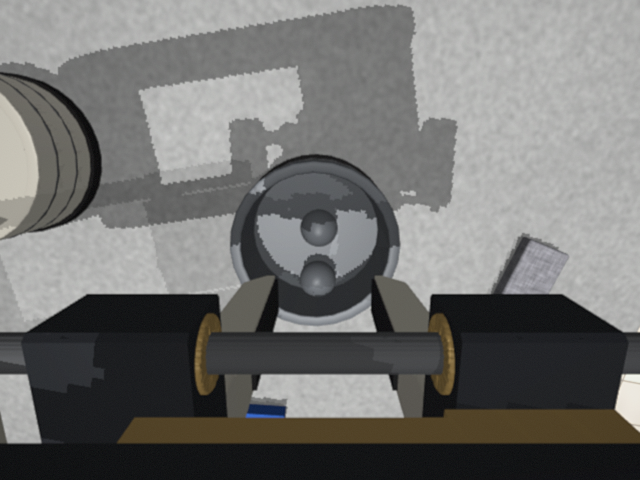

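Two balls are in the jar, at (319,227) and (318,277). Now the third.

Emit:
play_rows --targets '[-20.5,-23.1,5,0,-20.5,-23.1,5,0,-20.5,-23.1,5,0,-20.5,-23.1,5,0,-20.5,-23.1,5,0,-20.5,-23.1,5,0,-20.5,-23.1,5,0,-20.5,-23.1,5,0]' --grip 5.5

```text
t: 10.52
tool_pos: [0.4406, 0.044, 0.1069]
orientation: [-1.98, -2.436, 0.005]
force: [-0.1, -0.2, -0.7]
opening: 0.055
gripper_force: 0.0
```

Emit:
play_rows --targets '[0,0,0,0,0,0,0,0]'

```text
t: 10.68
tool_pos: [0.4435, 0.0457, 0.1085]
orientation: [-1.983, -2.436, 0.0]
force: [-0.7, 0.5, 0.1]
opening: 0.0551
gripper_force: 0.0
```

```bash
python3 -c "
from h import *
go(.4492,.0485,.0235,12)
c=cam('wrist');save(c,'w8');print(proj(c,(.4492,.0485,.032)))
g=cv2.cvtColor(c['image'],cv2.COLOR_RGB2HSV)
m=((g[:290,:,1]<70)&(g[:290,:,2]<95)).astype(np.uint8)
for q in cv2.findContours(m,0,1)[0]:
  if cv2.contourArea(q)>400: print(cv2.minEnclosingCircle(q))"
```

```text
t 10.68 pos [0.4435 0.0457 0.1085] yang 11.7 open 0.0551 F [-0.7  0.5  0.1] q6 -0.22 ->  [0.15 0.62 8.5 ] roll -0.3
(np.float64(333.03310640453515), np.float64(248.32661956371723))
((332.776123046875, 248.0223846435547), 22.372587203979492)
((254.0010223388672, 221.11270141601562), 33.491783142089844)
```

Emit:
play_rows --targets '[0.15,0.6,3,0,0.15,0.6,6,0,0.15,0.6,8.3,0,0.15,0.6,8.4,0,0.15,0.6,8.4,0]'

```text
t: 11.15
tool_pos: [0.4492, 0.05, 0.0244]
orientation: [-1.978, -2.438, 0.003]
force: [-0.9, 0.6, 0.8]
opening: 0.0552
gripper_force: 0.0
```

Emit:
play_rows --targets '[0,0,0,0,0,0,0,0,0,0,0,0,0,0,0,0,0,0,0,0]' --grip 2.5

```text
t: 11.57
tool_pos: [0.4491, 0.0489, 0.0257]
orientation: [-1.98, -2.438, 0.002]
force: [-8.1, -1.6, 7.5]
opening: 0.0288
gripper_force: 20.0
```

Emit:
play_rows --targets '[0,0,-2,0,0,0,-6,0,0,0,-11,0,0,0,-12,0]'

```text
t: 11.9
tool_pos: [0.452, 0.0491, 0.1509]
orientation: [1.978, 2.434, 0.007]
force: [1.6, -0.5, -0.0]
opening: 0.0288
gripper_force: 20.0
```

```bash
python3 -c "
from h import *
go(.626,.309,.145,12)"
```

```text
t 11.9 pos [0.452  0.0491 0.1509] yang 11.8 open 0.0288 F [ 1.6 -0.5 -0. ] q6 -0.21 ->  [21.88 22.35  0.7 ] roll -0.2
```

Emit:
play_rows --targets '[21.9,22.3,0.5,0,21.9,22.3,0.5,0,21.9,22.3,0.5,0,21.9,22.3,0.5,0,21.9,22.3,0.5,0,21.9,22.3,0.5,0,21.9,22.3,0.5,0,21.9,22.3,0.5,0]'

```text
t: 12.57
tool_pos: [0.6243, 0.313, 0.1398]
orientation: [-1.979, -2.44, -0.002]
force: [0.9, -0.1, -1.5]
opening: 0.0288
gripper_force: 20.0
```

Emit:
play_rows --targets '[0,0,0,0,0,0,0,0]'

```text
t: 12.73
tool_pos: [0.623, 0.31, 0.1394]
orientation: [-1.979, -2.44, 0.002]
force: [-0.5, -0.5, -0.8]
opening: 0.0291
gripper_force: 20.0
```

```bash
python3 -c "
from h import *
go(.626,.309,.061,12)"
```

```text
t 12.73 pos [0.623  0.31   0.1394] yang 11.9 open 0.0291 F [-0.5 -0.5 -0.8] q6 0.18 ->  [-0.15  0.28  7.84] roll -0.1
```

Emit:
play_rows --targets '[-0.15,0.25,3,0,-0.15,0.25,6,0,-0.15,0.25,7.7,0,-0.15,0.25,7.7,0,-0.15,0.25,7.7,0]'

```text
t: 13.15
tool_pos: [0.6247, 0.3067, 0.0624]
orientation: [-1.981, -2.436, 0.004]
force: [-0.7, 0.2, -0.2]
opening: 0.029
gripper_force: 20.0
```

Emit:
play_rows --targets '[0,0,0,0,0,0,0,0,0,0,0,0,0,0,0,0]' --grip 4.2

```text
t: 13.48
tool_pos: [0.6271, 0.3086, 0.0653]
orientation: [1.98, 2.437, 0.004]
force: [-0.2, -0.4, 0.2]
opening: 0.0419
gripper_force: 0.0
```

Emit:
play_rows --targets '[-1.4,0,-3,0,-1.4,0,-7,0,-1.4,0,-13,0,-1.4,0,-14,0,-1.4,0,-14,0]'

```text
t: 13.9
tool_pos: [0.6329, 0.296, 0.2141]
orientation: [1.976, 2.433, 0.02]
force: [0.4, 0.8, 2.2]
opening: 0.0417
gripper_force: 0.0
```

```bash
python3 -c "
from h import *
go(.369,-.297,.16,-60)
c=cam('wrist');save(c,'w9');np.savez('w9.npz',**c)"
```

```text
t 13.9 pos [0.6329 0.296  0.2141] yang 11.8 open 0.0417 F [0.4 0.8 2.2] q6 0.16 ->  [-52.65 -38.05   4.74] roll 71.8
```

View pics/w9.png

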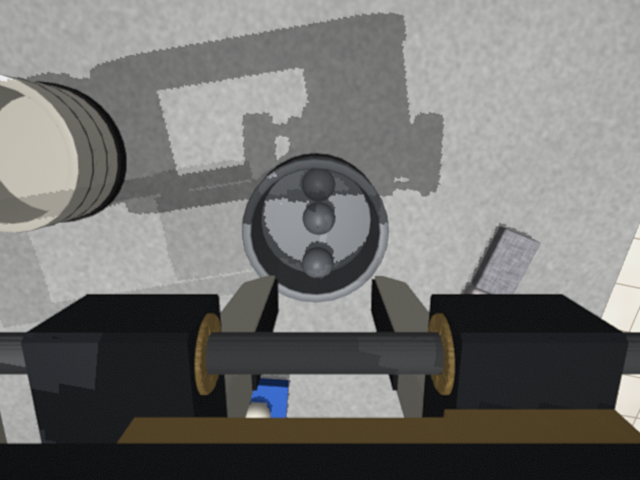

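All three balls are in, at (318,184), (318,217) and (317,262). The rim is centred at about (315,229). I'll take one settled measurement of the rim before fetching the lid.

Emit:
play_rows --targets '[0,0,0,0,0,0,0,0]'

```text
t: 14.12
tool_pos: [0.6281, 0.2942, 0.2016]
orientation: [-1.98, -2.438, 0.003]
force: [-0.0, 0.2, -0.6]
opening: 0.0419
gripper_force: 0.0
```

Run:
```python
from h import *
go(.369,-.297,.16,-52)
c=cam('wrist');save(c,'w10')
cv2.imwrite('pics/w10c.png',cv2.resize(c['image'][140:310,220:410],(760,680)[:2],interpolation=cv2.INTER_CUBIC)[:590,:,::-1])
for p in((.628,.296),(.6275,.2985)):
    print(p,np.array([proj(c,(p[0]+.06*np.cos(a)*1,p[1]+.06*np.sin(a),.072)) for a in np.radians([12,192,102,282])]).round(1).tolist())
print(ray(c,315.5,228.5,.072))
```

```text
t 14.12 pos [0.6281 0.2942 0.2016] yang 11.8 open 0.0419 F [-0.   0.2 -0.6] q6 0.16 ->  [-52.56 -37.47   4.26] roll 63.8
(0.628, 0.296) [[401.6, 230.1], [246.8, 230.7], [323.8, 151.0], [324.4, 302.6]]
(0.6275, 0.2985) [[401.8, 226.9], [246.6, 227.5], [323.8, 147.4], [324.5, 299.7]]
[0.62114574 0.29611655 0.072     ]
```

View pics/w10c.png

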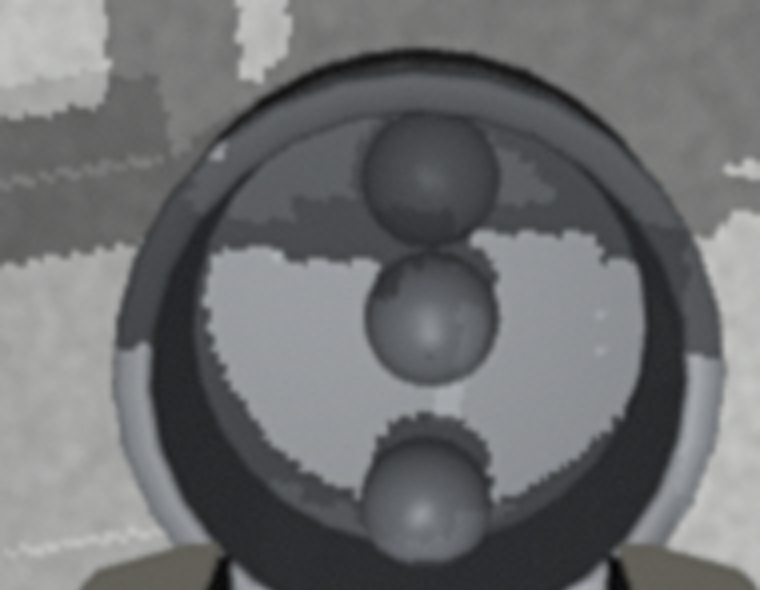

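The rim is centred at about (324.5,232), giving a jar at roughly (0.629, 0.293), which agrees with the top view. Now to the steel lid.

Emit:
play_rows --targets '[-26.3,-18.8,2,32,-26.3,-18.8,2,32,-26.3,-18.8,2,32,-26.3,-18.8,2,32,-26.3,-18.8,2,32,-26.3,-18.8,2,32,-26.3,-18.8,2,32,-26.3,-18.8,2,32]' --grip 6

```text
t: 14.83
tool_pos: [0.4961, -0.0036, 0.181]
orientation: [-2.575, -1.796, 0.005]
force: [0.4, -0.0, 0.5]
opening: 0.0601
gripper_force: 0.0
```

```bash
python3 -c "
from h import *
go(.369,-.297,.16,-52)"
```

```text
t 14.83 pos [ 0.4961 -0.0036  0.181 ] yang -20.2 open 0.0601 F [ 0.4 -0.   0.5] q6 0.24 ->  [-31.93  -1.79   2.15] roll 31.8
```

Emit:
play_rows --targets '[-31.9,-1.8,2,32,-31.9,-1.8,2,32,-31.9,-1.8,2,32,-31.9,-1.8,2,32,-31.9,-1.8,2,32,-31.9,-1.8,2,32,-31.9,-1.8,2,32,-31.9,-1.8,2,32]'

```text
t: 15.5
tool_pos: [0.3692, -0.2967, 0.1613]
orientation: [-2.971, -1.016, 0.003]
force: [0.4, 1.0, -0.4]
opening: 0.0602
gripper_force: 0.0
```

Emit:
play_rows --targets '[0,0,0,0,0,0,0,0]'

```text
t: 15.67
tool_pos: [0.3702, -0.2951, 0.1613]
orientation: [-2.971, -1.012, 0.002]
force: [0.2, 0.1, 0.5]
opening: 0.0602
gripper_force: 0.0
```

Run:
```python
from h import *
go(.369,-.297,.16,-52)
c=cam('wrist');save(c,'w11');print(proj(c,(.369,-.297,.044)))
g=cv2.cvtColor(c['image'],cv2.COLOR_RGB2HSV)
m=(g[:290,:,2]<45).astype(np.uint8)
for q in cv2.findContours(m,0,1)[0]:
  if cv2.contourArea(q)>300:
    (u,v),r=cv2.minEnclosingCircle(q); print(u,v,r,ray(c,u,v,.04))
```

```text
t 15.67 pos [ 0.3702 -0.2951  0.1613] yang -52.4 open 0.0602 F [0.2 0.1 0.5] q6 0.13 ->  [-0.21  0.08  0.13] roll -0.4
(np.float64(325.69904068950666), np.float64(239.68944293715248))
329.5 236.5 19.039531707763672 [ 0.37195391 -0.29835255  0.04      ]
```

View pics/w11.png

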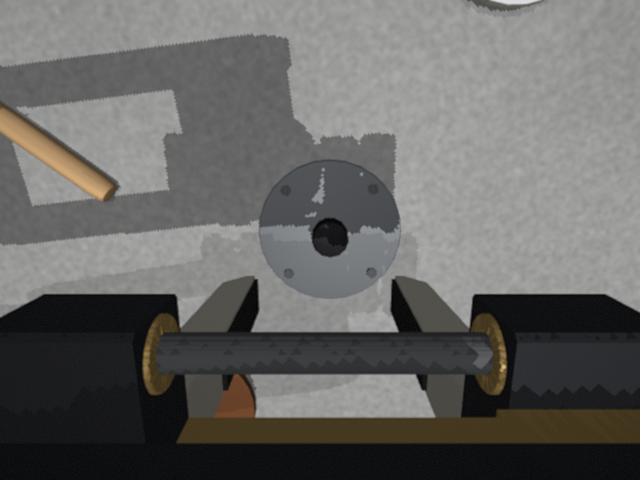

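Grey lid: flange centred at (330,229) and knob at (329.5,236.5), giving (0.372, -0.298), within 3 mm of the top-camera estimate. The brown lid, at (235,395), is not meant. Descend.

Emit:
play_rows --targets '[-0.1,0.3,4,0,-0.1,0.3,8,0,-0.1,0.3,11,0,-0.1,0.3,12.8,0,-0.1,0.3,13.7,0,-0.1,0.3,13.7,0,-0.1,0.3,13.7,0]'

```text
t: 16.3
tool_pos: [0.3734, -0.297, 0.0265]
orientation: [-2.971, -1.02, 0.0]
force: [-0.1, 1.0, 0.5]
opening: 0.0602
gripper_force: 0.0
```

```bash
python3 -c "
from h import *
go(.3717,-.298,.022,-52)"
```

```text
t 16.3 pos [ 0.3734 -0.297   0.0265] yang -52.1 open 0.0602 F [-0.1  1.   0.5] q6 0.13 ->  [-0.2  -0.02  0.45] roll -0.1
```

Emit:
play_rows --targets '[-0.2,0,0.3,0,-0.2,0,0.3,0]'

```text
t: 16.47
tool_pos: [0.3722, -0.2998, 0.0245]
orientation: [2.969, 1.018, 0.002]
force: [-0.8, -0.5, -0.5]
opening: 0.0596
gripper_force: 0.0
```

Emit:
play_rows --targets '[0,0,0,0,0,0,0,0,0,0,0,0,0,0,0,0,0,0,0,0,0,0,0,0]' --grip 2 --grip_force 50

```text
t: 16.97
tool_pos: [0.3713, -0.2989, 0.0232]
orientation: [2.972, 1.018, 0.0]
force: [-0.5, -0.2, 1.6]
opening: 0.0269
gripper_force: 50.0
```

Emit:
play_rows --targets '[0,0,-1,0,0,0,-3,0,0,0,-6,0,0,0,-9,0,0,0,-12,0,0,0,-14,0,0,0,-15,0,0,0,-15,0]'

```text
t: 17.63
tool_pos: [0.3721, -0.2996, 0.1754]
orientation: [2.969, 1.017, 0.002]
force: [1.0, 0.1, -7.9]
opening: 0.0265
gripper_force: 50.0
```

```bash
python3 -c "
from h import *
go(.629,.293,.19,12)
c=cam('wrist');save(c,'w12')"
```

```text
t 17.63 pos [ 0.3721 -0.2996  0.1754] yang -52.2 open 0.0265 F [ 1.   0.1 -7.9] q6 0.13 ->  [ 56.64 -31.04  -1.54] roll -64.2
```

View pics/w12.png

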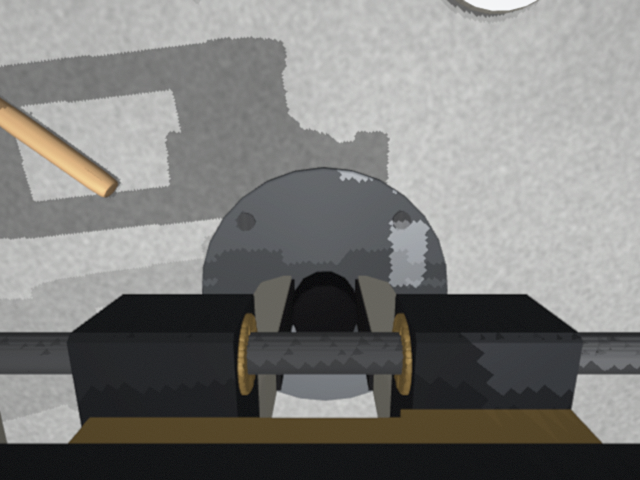

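The lid is lifted level and centred between the fingers, columns 203 to 447. Carry it to the jar.

Emit:
play_rows --targets '[1,-0.5,-0.5,-2,3,-1.6,-1,-5,6,-3.3,-1.5,-9,9,-4.9,-1.5,-13,12,-6.6,-1.5,-17,15,-8.2,-1.5,-21,18,-9.9,-1.5,-25,21,-11.5,-1.5,-29]'

```text
t: 18.35
tool_pos: [0.4654, -0.0766, 0.1856]
orientation: [-2.615, -1.734, 0.004]
force: [0.5, -0.1, -7.9]
opening: 0.0269
gripper_force: 50.0
```

```bash
python3 -c "
from h import *
go(.629,.293,.19,12)"
```

```text
t 18.35 pos [ 0.4654 -0.0766  0.1856] yang -22.9 open 0.0269 F [ 0.5 -0.1 -7.9] q6 0.13 ->  [40.41  0.68 -0.46] roll -34.9
```

Emit:
play_rows --targets '[3,0,-0.4,-4,6,0.1,-0.4,-8,9,0.1,-0.4,-12,12,0.2,-0.4,-16,15,0.3,-0.4,-20,18,0.3,-0.4,-24,21,0.4,-0.4,-28,24,0.4,-0.4,-32]'

```text
t: 19.02
tool_pos: [0.5633, 0.1416, 0.1889]
orientation: [-2.036, -2.388, 0.006]
force: [0.7, -0.8, -7.7]
opening: 0.0272
gripper_force: 50.0
```

```bash
python3 -c "
from h import *
go(.629,.293,.19,12)"
```

```text
t 19.02 pos [0.5633 0.1416 0.1889] yang 9.1 open 0.0272 F [ 0.7 -0.8 -7.7] q6 -0.0 ->  [13.91  8.88 -0.15] roll -2.9
```

Emit:
play_rows --targets '[3,1.9,0,-1,6,3.8,0,-2,9,5.7,0,-3,11.5,7.3,0,-3,13.2,8.4,0,-3,13.9,8.9,0,-3,13.9,8.9,0,-3,13.9,8.9,0,-3]'

```text
t: 19.68
tool_pos: [0.63, 0.2906, 0.1894]
orientation: [-1.978, -2.438, 0.006]
force: [0.3, -1.3, -8.2]
opening: 0.0272
gripper_force: 50.0
```

```bash
python3 -c "
from h import *
go(.629,.293,.09,12)
c=cam('wrist');save(c,'w13')
c=cam('top');print(1)"
```

```text
t 19.68 pos [0.63   0.2906 0.1894] yang 11.9 open 0.0272 F [ 0.3 -1.3 -8.2] q6 0.15 ->  [ 0.27 -0.    9.94] roll -0.1
1
```

View pics/w13.png

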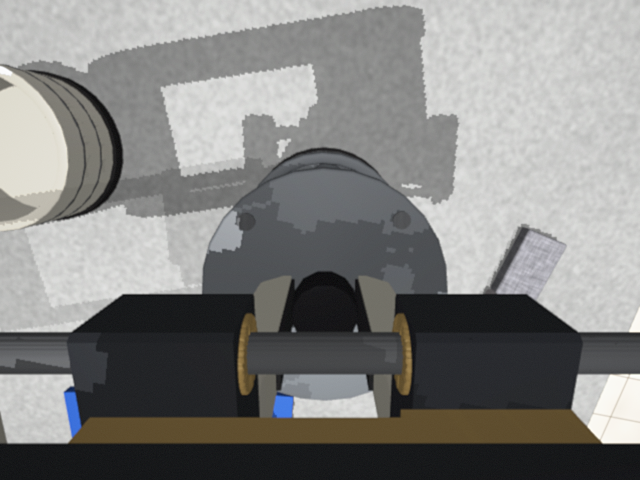

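The jar peeks out symmetrically behind the lid at (325,150), so it is aligned laterally. Lower until just above the rim, then ease down watching the force.

Emit:
play_rows --targets '[0.25,0,2,0,0.25,0,4.5,0,0.25,0,7,0,0.25,0,8.5,0,0.25,0,9,0,0.25,0,9,0,0.25,0,9,0]'

```text
t: 20.37
tool_pos: [0.6314, 0.293, 0.1033]
orientation: [1.981, 2.437, 0.001]
force: [0.7, -0.5, -6.5]
opening: 0.027
gripper_force: 50.0
```

```bash
python3 -c "
from h import *
go(.629,.293,.09,12);go(.629,.293,.09,12)"
```

```text
t 20.37 pos [0.6314 0.293  0.1033] yang 11.8 open 0.027 F [ 0.7 -0.5 -6.5] q6 0.16 ->  [ 0.05 -0.24  1.33] roll -0.2
t 20.37 pos [0.6314 0.293  0.1033] yang 11.8 open 0.027 F [ 0.7 -0.5 -6.5] q6 0.16 ->  [ 0.05 -0.24  1.33] roll -0.2
```

Emit:
play_rows --targets '[0,0,0.2,0,0,0,0.4,0,0,0,0.6,0,0,0,0.6,0]'

```text
t: 20.7
tool_pos: [0.631, 0.2934, 0.0964]
orientation: [1.981, 2.438, 0.001]
force: [0.5, 0.0, -7.8]
opening: 0.0271
gripper_force: 50.0
```

Emit:
play_rows --targets '[0,-0.15,0.1,0,0,-0.15,0.2,0,0,-0.15,0.4,0,0,-0.15,0.4,0]'

```text
t: 21.03
tool_pos: [0.6291, 0.2929, 0.0915]
orientation: [-1.98, -2.438, 0.001]
force: [-0.9, -0.1, -8.5]
opening: 0.0272
gripper_force: 50.0
```

Emit:
play_rows --targets '[0,0,0.1,0,0,0,0.2,0,0,0,0.3,0,0,0,0.3,0]'

```text
t: 21.37
tool_pos: [0.6292, 0.2929, 0.0888]
orientation: [-1.981, -2.438, 0.001]
force: [-0.2, 0.8, -7.8]
opening: 0.027
gripper_force: 50.0
```

No contact at lid height 65 mm, so the spigot is inside the bore. The last few millimetres now.

Emit:
play_rows --targets '[0,0,0.1,0,0,0,0.2,0,0,0,0.2,0]'

```text
t: 21.62
tool_pos: [0.6292, 0.2929, 0.0868]
orientation: [-1.981, -2.438, 0.001]
force: [-0.4, -0.8, -7.3]
opening: 0.027
gripper_force: 50.0
```

Emit:
play_rows --targets '[0,0,0.1,0,0,0,0.1,0,0,0,0.1,0]'

```text
t: 21.87
tool_pos: [0.6295, 0.293, 0.0863]
orientation: [1.981, 2.438, 0.0]
force: [-0.8, -0.6, -7.1]
opening: 0.0268
gripper_force: 50.0
```

Emit:
play_rows --targets '[0,0,0.1,0,0,0,0.1,0,0,0,0.1,0]'

```text
t: 22.12
tool_pos: [0.6295, 0.2931, 0.0863]
orientation: [1.98, 2.438, 0.001]
force: [-4.7, -2.1, 1.8]
opening: 0.0269
gripper_force: 50.0
```

Emit:
play_rows --targets '[0,0,0.1,0,0,0,0.1,0,0,0,0.1,0]'

```text
t: 22.37
tool_pos: [0.6296, 0.293, 0.0863]
orientation: [1.98, 2.438, 0.001]
force: [-7.8, -3.7, 8.0]
opening: 0.0273
gripper_force: 50.0
```

Contact at TCP 86.3 mm; fully home predicts 86.2 mm. Release and withdraw.

Emit:
play_rows --targets '[0,0,0,0,0,0,0,0,0,0,0,0,0,0,0,0,0,0,0,0]' --grip 6

```text
t: 22.78
tool_pos: [0.6297, 0.2931, 0.0843]
orientation: [1.98, 2.438, 0.001]
force: [-0.0, -0.1, 0.2]
opening: 0.0557
gripper_force: 0.0
```

Emit:
play_rows --targets '[0,0,-1,0,0,0,-4,0,0,0,-8,0,0,0,-11,0,-8,0,-12,0,-12,0,-12,0,-12,0,-12,0]'

```text
t: 23.37
tool_pos: [0.6549, 0.1745, 0.2068]
orientation: [1.977, 2.438, 0.004]
force: [0.3, -0.5, 0.2]
opening: 0.06
gripper_force: 0.0
```

Run:
```python
from h import *
go(.629,.293,.2)
c=cam('side'); w=cam('wrist')
for p in((.629,.293,.081),(.629,.293,.107)): print(proj(c,p))
a=cv2.resize(c['image'][170:420,20:320],(600,500)); b=cv2.resize(w['image'][:,160:480],(200,300))
o=np.zeros((500,800,3),np.uint8);o[:,:600]=a;o[:300,600:]=b
cv2.imwrite('pics/fin.png',o[:,:,::-1])
```

```text
t 23.37 pos [0.6549 0.1745 0.2068] yang 11.9 open 0.06 F [ 0.3 -0.5  0.2] q6 -0.02 ->  [12.13 -0.09  0.67] roll 0
(np.float64(100.42802877286908), np.float64(281.5587664165025))
(np.float64(97.50650623976145), np.float64(270.99583592179664))
```

View pics/fin.png

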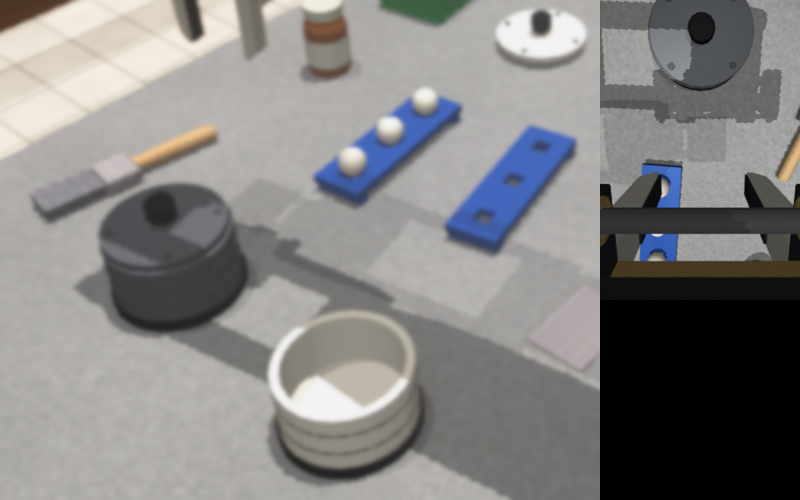

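The lid sits flush and level on the steel jar, with its knob at (160,208). The near rack and white jar are empty, and the white balls and lid are untouched.

Emit:
play_rows --targets '[0,0,0,0,0,0,0,0,0,0,0,0]'

```text
t: 23.72
tool_pos: [0.6537, 0.1768, 0.2042]
orientation: [-1.979, -2.439, -0.0]
force: [-0.4, -0.4, -0.7]
opening: 0.06
gripper_force: 0.0
```

```bash
python3 -c "
from h import *
print(workorder.close_job())"
```

```text
the job is handed in; nothing more can be done
None
```

The job is handed in at about 24 s: all three steel balls are in the steel jar, its steel lid is seated home, and the white set was left untouched; the hand-in returned no verdict.

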